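Select the blue port and start the pump

ROBOT

A 6-joint arm with a two-finger parallel gripper is mounted at the origin on a cart in front of the work surface, level with it; the furniture and walls round the work are solid. World frame = base frame: x ahead of the robot, y to its left, z up, the work surface at z = 0. Lengths are in m, angles in degrees, forces in N, time in s.
With the tool pointing down it reaches from about 0.3 to 0.775 m from the base axis. Payload 14.6 kg.
Tool frame: the origin (TCP) lies on the centre line of the jaws, within the pads' length; the fingertips stand manip.tip_extent ahead of it and the grasp point (between the pads) is the TCP (manip.tip_extent is the distance from the TCP to the fingertips, in m); z points along the fingers, y is the direction in which the jaws open and shut (so a half turn about z gives the same grasp; the last joint's range is limited). The gripper opens to 94 mm and grips with 3 to 60 N. Pads are 16 mm wide; open, the fingers measure 119 mm over their backs; the gripper's body (75 mm by 177 mm) begins 78 mm behind the grasp point.
Start: joints at [-74.061, 17.183, 87.147, -0, 75.671, -3.816], TCP at [0.186, -0.518, 0.224] pointing down, gripper open.
Joint ranges: [-173.82, 173.82], [-45.26, 126.66], [13.44, 144.39], [-59.66, 239.66], [0, 175.72], [-146.38, 146.38]. Speed limits (degrees/s): [127.2, 127.2, 147.25, 180, 180, 180].

INTERFACE

Orientations are given as a 3x3 rotation matrix whose columns are the frame's x, y, z axes.
In Python, from plant import manip gives the robot as it stands. The module is installed in compiled form; this text tells all that it offers.
- The arm moves only by the tool drive_tool, never from a script. Its argument "moves" is a list of rows, each a list of 3 entries, a list of its own where there are three numbers: the shift along the tool's x, y, z in cm, then the turn about the tool's z in rad, then the closure, from -1 (fully open) to 1 (shut). A call has 1 to 8 rows; each row shifts and turns the commanded pose from where the row before left it, along the tool's axes as they then stand; what a row does not reach is not made up. A row lasts 1/12 s, in which the tool goes at most 41.7 mm and 7.16 degrees, less where a joint would pass 70% of its speed; a pose out of reach is approached as far as the arm can. A call is refused whole if a number of a shift passes 4.17 or a number of a turn 0.125, either way. A call with a gripper value outside its range is refused whole. The fingers move at their own pace and stop on an object; "grip_force" is the grip in N (left out, the last holds). Time passes only in rows, so rows that do not move let the fingers close. It gives the time, the measured TCP pose, the force and the opening at its end, in the units of the state.
- manip.state(): the state, without advancing time (a new reading comes with each control period).
- manip.camera(name): name is "side" or "top"; returns (picture, depth): 400x640x3 uint8, red, green, blue; 400x640 float32, m along the optical axis (not along the pixel's ray), 0 where there is no reading.
- manip.camera_model(name): a dict with "fx", "fy", "cx", "cy" (pixels), "extrinsics" (4x4, takes a point from world to camera coordinates). Camera axes: x right, y down, z forward; pixel columns grow to the right and rows downward; lengths in m; the calibration is good to about 2 mm. A picture is of the moment at which its call begins. camera_model takes no time and is no camera call.
- manip.job_done(): hands the job in, once; it reports no verdict.
Trained networks look in the newest picture that a camera, given by its name, has taken for a name from the list of things; names that differ only in an ending like _2 or _b are one class to them, and where a whole thing is asked for, a point or a joint stands for the part that bears it (a point fixed in the world has none). Each returns a list of dicts, best first, with "score" (0 to 1); they miss things now and then, are a little off and sometimes report something else, mostly with a low value. They report only what shows in the picture. A call takes as long as a camera call.
- manip.search_frame(camera, name): "bbox" ([centre column, centre row, width, height] as shares, 0 to 1, of the picture: columns of its width, rows of its height, round what is visible of it).
- manip.regions_of(camera, name): "region" (400x640 bool, what is visible of it) and "bbox" ([centre column, centre row, width, height] as shares, 0 to 1, of the picture: columns of its width, rows of its height, round what is visible of it).
- manip.landmark_of(camera, name): "position" ([column, row] as shares, 0 to 1, of the picture: columns of its width, rows of its height: a listed point, or the origin of a listed thing).
The state is a dict: "time_s": time; "joint_positions": joint angles; "qd": joint speeds; "joint_efforts": joint torques, N m; "position": TCP position; "eef_rot": TCP orientation; "force": force on the tool from outside, world axes, zero at the start; "moment": the same for the moment, N m; "opening": opening from 0.0 (shut) to 1.0 (fully open).
Only numpy, scipy, OpenCV 4.12 (cv2) and the standard library are available. Lean on these libraries where they do the work, as an engineer would, in place of code of your own. Each camera call takes 0.05 s, during which the arm holds its last target.

TASK

Push the orange tab of the port selector round with your fingertips until it points at the blue-capped port, then press the white button on the console fully in and let it come back out. Nothing is to be grasped or lifted: leave all four coloured caps sitting on their ports, leave the things standing around where they are, and do not press the button before the tab points at blue.

Things in the scene. Friction and masses are not known exactly. Their poses are not given: they have to be found in the camera images.
- manifold: Fixed round grey deck, 264 mm across, 14 mm thick. Origin: on the selector's turning axis, at chest height; z up, -x its front (towards the robot, give or take its yaw). Four ports lie 112 mm from the axis at -1.30, -0.65, 0.65, 1.30 rad from the front (positive counterclockwise from above); cap colours swap places. Behind the axis a console, 42 mm high, 58x104 mm, carries the button.
- selector (a joint): Angle of the selector, rad: 0 when the orange tab points to the manifold's front (-x), growing counterclockwise from above; stops at -1.6 and 1.6; starts near 0, between ports. About 2 N of sideways push on the tab turns it; no clicks, it stays where left. Black hub 76 mm across, top 46 mm above the chest.
- tab_top (a point): Top centre of the upright orange tab at the end of the selector's arm, 68 mm above the chest, 74 mm from the axis; its x axis is radial (inward), y across the thickness, z up. The tab is 32 mm long radially (58 to 90 mm from the axis), 10 mm thick, and spans 28 to 68 mm above the chest. Beside it, from 30 mm above the chest, the space 45 to 98 mm from the axis is free over the front half.
- pointer (a point): Imaginary point that turns with the selector, in line with the tab, 112 mm from the axis (as far as the caps), 22 mm above the chest: seen from above it lies on a cap's centre when the tab points exactly at that cap.
- button (a joint): Travel of the white push button, m: 0 out, 0.006 fully in. A spring pushes it out; fully in takes about 5 N.
- button_top (a point): Centre of the top face of the white round push button, 28 mm across, on the console 85 mm behind the axis; it faces up and is pressed straight down.
- cap_blue: Loose blue plastic cap sitting on a port: 22 mm across, 17 mm high. Origin: centre of its underside, 18 mm above the chest (its top is at 35 mm). This is the port to select.
- cap_red: Loose red plastic cap sitting on a port: 22 mm across, 17 mm high. Origin: centre of its underside, 18 mm above the chest (its top is at 35 mm).
- cap_yellow: Loose yellow plastic cap sitting on a port: 22 mm across, 17 mm high. Origin: centre of its underside, 18 mm above the chest (its top is at 35 mm).
- cap_green: Loose green plastic cap sitting on a port: 22 mm across, 17 mm high. Origin: centre of its underside, 18 mm above the chest (its top is at 35 mm).
- spirit_lamp: Bystander: glass spirit lamp, 73 mm across, 72 mm high, loose. Origin: centre of its underside.
- thermometer: Bystander: small black panel thermometer, 28x47x14 mm, loose. Origin: centre of its underside.
- pocket_scale: Bystander: flat pocket scale, 124x62x19 mm, loose. Origin: centre of its underside.
- tape_roll: Bystander: roll of brown tape, 96 mm across, 48 mm high, loose. Origin: centre of its underside.
- dropper_bottle: Bystander: small dropper bottle with white tip, 22 mm across, 52 mm high, loose. Origin: centre of its underside.

How it is judged (in metres and radians):
On the way, in this order (a step that is already met when the one before it is completed fails the run):
1. the tab has been pushed round and rests pointing at the blue cap (horizontal distance between pointer and cap_blue below 0.013 m and velocity of joint selector between -0.05 and 0.05 rad/s), for 0.2 s.
2. the button is pressed in (at least 4.5 mm of its 6 mm) with the tab still pointing at blue (horizontal distance between pointer and cap_blue below 0.013 m and value of joint button above 0.0045 m), for 0.05 s.
At the end, for the whole second after the job is handed in: The tab points at the blue cap to within 13 mm at the caps' distance (about 6.6 degrees) and is at rest, the button is out again (within 1.5 mm), and every cap sits on its port within 6 mm of where it was (all of step 1 and value of joint button below 0.0015 m and distance of each of cap_blue, cap_red, cap_yellow, cap_green from where it was at the start of the episode below 0.006 m); the robot touches nothing.
It fails at once if the tab is pinched: the grasp point lies in the tab while the fingers press on it (x of the grasp point in the frame of tab_top between -0.022 and 0.022 m and y of the grasp point in the frame of tab_top between -0.004 and 0.004 m and z of the grasp point in the frame of tab_top below -0.003 m and contact force between the fingers and manifold above 0.5 N).
It fails at once if the button is pressed (over 2 mm) while the tab does not point at the blue cap (value of joint button above 0.002 m and horizontal distance between pointer and cap_blue above 0.013 m).
It fails at once if a port cap is lifted or shifted by more than 6 mm (distance of any of cap_blue, cap_red, cap_yellow, cap_green from where it was at the start of the episode above 0.006 m).
It fails at once if a thing standing around is lifted or shifted by more than 20 mm (distance of any of spirit_lamp, thermometer, pocket_scale, tape_roll, dropper_bottle from where it was at the start of the episode above 0.02 m).
It also fails if it takes over 42 s, if anything falls off the work surface, if the arm or the gripper's body presses on something with over 40 N, if the wrist force passes 120 N, or if a joint passes its speed limit or range.

## Working session

There is one attempt and no reset: what is moved stays moved. The work goes in short steps, Python scripts to look and compute and a tool call to move; the robot and the scene stay as the last step left them, time stands still between calls to the robot, and variables do not carry over. Pictures are saved under pics/ and viewed, and the job is handed in when it is done.

Besides the shell and the picture viewer there is one more tool, called after "Request:" by a JSON object that holds its "api" and its "payload". drive_tool: Moves the arm, as the interface text tells. Its arguments: {"type":"object","properties":{"moves":{"type":"array","items":{"type":"array"}},"grip_force":{"type":"number"}},"required":["moves"]}

```bash
mkdir -p pics
python3 - <<'E'
from plant import manip
import cv2,numpy as np
s=manip.state();print(s['time_s'],s['position'],s['eef_rot'],s['opening'],manip.tip_extent)
for n in ['top','side']:
    im,d=manip.camera(n);cv2.imwrite(f'pics/{n}0.png',im[:,:,::-1]);np.save(f'{n}_d.npy',d);np.save(f'{n}_im.npy',im)
    m=manip.camera_model(n);print(n,m)
E
```

```text
0.0 [ 0.18583497 -0.51740003  0.22388536] [[ 9.41153239e-01  3.37979990e-01 -3.26583720e-04]
 [ 3.37980141e-01 -9.41152580e-01  1.11590632e-03]
 [ 6.97888964e-05 -1.16061766e-03 -9.99999324e-01]] 0.999564007530314 0.019
top {'fx': 453.99129943443165, 'fy': 453.99129943443165, 'cx': 329.60592402386374, 'cy': 202.3885254608189, 'extrinsics': array([[ 0.02817097, -0.99946   ,  0.01691473, -0.01859574],
       [-0.98429913, -0.03068536, -0.17382069,  0.523044  ],
       [ 0.17424586, -0.01175246, -0.98463204,  1.29351509],
       [ 0.        ,  0.        ,  0.        ,  1.        ]])}
side {'fx': 482.0550679896994, 'fy': 482.0550679896994, 'cx': 326.22966602496086, 'cy': 191.031169043106, 'extrinsics': array([[-0.99845643, -0.05253013, -0.01803708,  0.49700075],
       [-0.01154662,  0.51398327, -0.85772249,  0.0747586 ],
       [ 0.05432703, -0.85619027, -0.51379645,  1.28016395],
       [ 0.        ,  0.        ,  0.        ,  1.        ]])}
```

View pics/top0.png

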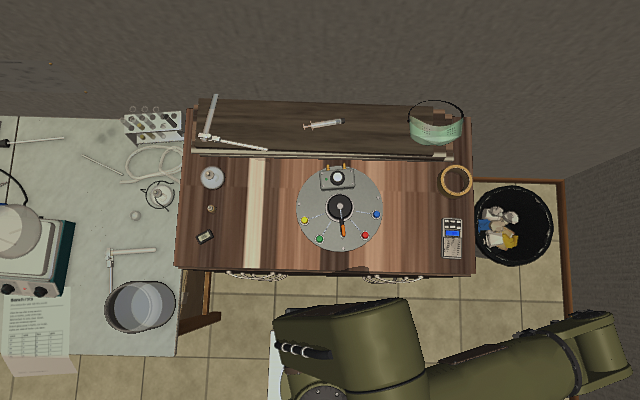

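View pics/side0.png

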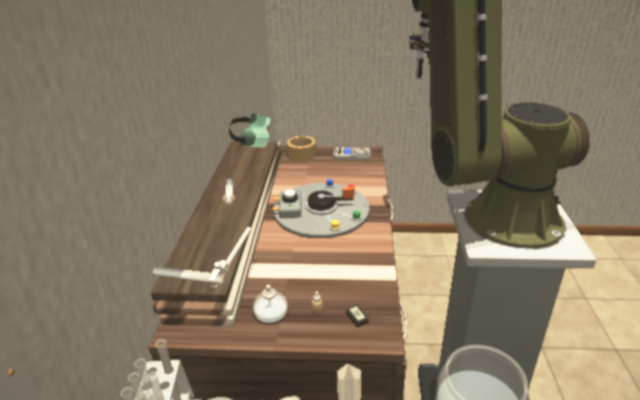

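The top picture shows the deck at (340,207), with the caps blue (377,214), red (365,235), yellow (305,219) and green (319,239). The tab is at (343,231) and the button at (337,178). Next I'll deproject these.

```bash
cat > h.py <<'E'
import numpy as np,cv2
from scipy.optimize import least_squares
from plant import manip
def cloud(n,d):
    m=manip.camera_model(n);v,u=np.mgrid[:400,:640]
    P=np.stack([(u-m['cx'])/m['fx']*d,(v-m['cy'])/m['fy']*d,d],-1)
    E=m['extrinsics'];return (P-E[:3,3])@E[:3,:3]
def masks(im):
    h=cv2.cvtColor(im,cv2.COLOR_RGB2HSV).astype(int);H,S,V=h[...,0],h[...,1],h[...,2]
    return h
def ray(n,u,v,z):
    m=manip.camera_model(n);E=m['extrinsics'];R=E[:3,:3];c=-R.T@E[:3,3]
    d=R.T@np.array([(u-m['cx'])/m['fx'],(v-m['cy'])/m['fy'],1]);return c+d*(z-c[2])/d[2]
E
python3 - <<'E'
from h import *
for n,pts in [('top',dict(deck=(318,205),wood=(285,205),wood2=(410,205),blue=(377,214),red=(365,235),yel=(305,219),gre=(319,239),tab=(343,231),btn=(337,177),hub=(340,207))),('side',dict(blue=(330,183),tab=(349,191),btn=(290,195),hub=(320,199),yel=(335,224),gre=(356,215)))]:
    d=np.load(n+'_d.npy');P=cloud(n,d)
    for k,(u,v) in pts.items(): print(n,k,P[v,u].round(4))
im=np.load('top_im.npy');cv2.imwrite('pics/crop.png',cv2.resize(im[155:260,280:400,::-1],None,fx=6,fy=5.7,interpolation=cv2.INTER_NEAREST))
for nm in ['cap_blue','cap_red','cap_yellow','cap_green','tab_top','pointer','button_top','manifold']:
  for c in ['top','side']:
    r=manip.landmark_of(c,nm)
    if r: 
        p=r[0]['position'];print(nm,c,round(r[0]['score'],2),round(p[0]*640,1),round(p[1]*400,1))
E
```

```text
top deck [0.52   0.0313 0.0138]
top wood [ 0.52    0.1323 -0.0046]
top wood2 [ 0.5307 -0.2493  0.0021]
top blue [ 0.4952 -0.1452  0.0316]
top red [ 0.4316 -0.1104  0.0309]
top yel [0.4734 0.0681 0.0341]
top gre [0.4155 0.0248 0.0331]
top tab [ 0.4369 -0.0435  0.0711]
top btn [ 0.5975 -0.0226  0.0602]
top hub [ 0.5102 -0.034   0.0479]
side blue [ 0.4933 -0.1335  0.0278]
side tab [ 0.4369 -0.0415  0.0565]
side btn [ 0.5938 -0.0068  0.0628]
side hub [ 0.515  -0.0206  0.0428]
side yel [0.4707 0.0821 0.0328]
side gre [0.4176 0.0323 0.0278]
cap_blue top 0.53 376.1 212.6
cap_blue side 0.6 327.9 185.5
cap_red top 0.56 363.2 234.1
cap_red side 0.56 352.2 192.7
cap_yellow top 0.53 302.8 221.8
cap_yellow side 0.43 332.8 228.8
cap_green top 0.37 322.9 236.5
tab_top top 0.89 347.2 230.3
tab_top side 0.59 349.2 186.0
pointer top 0.82 344.9 241.8
pointer side 0.96 356.9 202.3
button_top top 0.44 335.8 176.9
button_top side 0.57 289.8 192.7
manifold top 0.74 338.4 206.5
manifold side 0.55 319.9 209.1
```

View pics/crop.png

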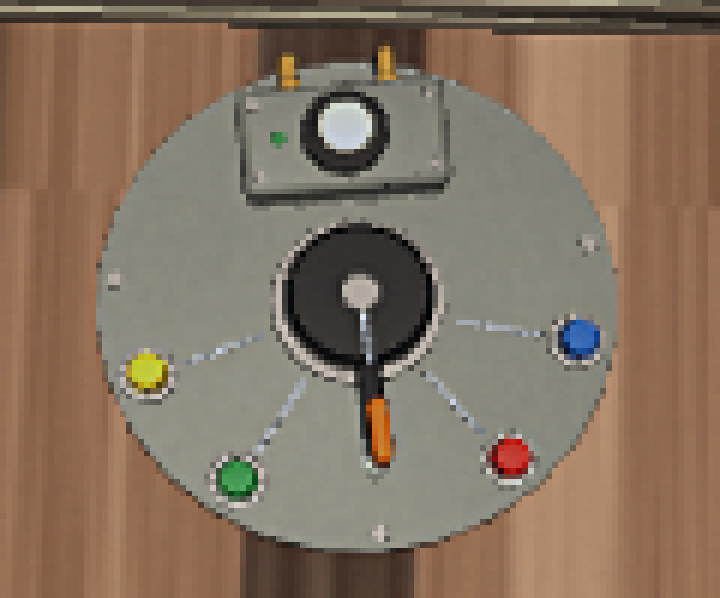

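```bash
cat >> h.py <<'E'
def hsvmask(im,lo,hi,roi):
    h=cv2.cvtColor(im,cv2.COLOR_RGB2HSV);m=cv2.inRange(h,lo,hi);k=np.zeros_like(m);a,b,c,d=roi;k[b:d,a:c]=1;return m*k>0
def cent(m):
    n,l,st,c=cv2.connectedComponentsWithStats(m.astype(np.uint8));i=1+np.argmax(st[1:,4]);return c[i],st[i,4]
C=dict(blue=((100,150,80),(125,255,255)),red=((0,180,100),(4,255,255)),yellow=((25,150,100),(33,255,255)),green=((55,120,60),(85,255,255)))
ANG=dict(blue=1.3,red=.65,green=-.65,yellow=-1.3)
def fit(im):
    Q={}
    for k,(lo,hi) in C.items():
        c,a=cent(hsvmask(im,lo,hi,(290,200,390,255)));Q[k]=ray('top',c[0],c[1],.033)[:2];print(k,c.round(1),a,Q[k].round(4))
    def f(p):
        return np.concatenate([p[:2]-.112*np.array([np.cos(ANG[k]+p[2]),np.sin(ANG[k]+p[2])])-Q[k] for k in Q])
    r=least_squares(f,[.51,-.035,0]);print('pose',r.x.round(4),'res',r.fun.round(4));return r.x
def tabang(im,p,d=None):
    m=hsvmask(im,(5,170,120),(14,255,255),(290,190,400,260));c,a=cent(m)
    t=ray('top',c[0],c[1],.066)[:2];v=t-p[:2];print('tab',c.round(1),a,t.round(4),'r',np.hypot(*v).round(4),'ang',(np.arctan2(-v[1],-v[0])-p[2]).round(3))
E
python3 - <<'E'
from h import *
im=np.load('top_im.npy');p=fit(im);tabang(im,p)
b=p[:2]+.085*np.array([np.cos(p[2]),np.sin(p[2])]);print('button',b, ray('top',338,177,.06))
c,a=cent(hsvmask(im,(0,0,170),(180,60,255),(325,165,350,190)));print(c,a,ray('top',*c,.06))
E
```

```text
blue [376.4 213.6] 30 [ 0.4961 -0.1431]
red [365.  234.5] 25 [ 0.4328 -0.1103]
yellow [304.  219.5] 28 [0.4718 0.071 ]
green [319.4 238.5] 30 [0.4172 0.0238]
pose [ 0.5136 -0.0328  0.1145] res [ 0.0001 -0.0004 -0.     -0.0001 -0.0003 -0.0001  0.0002  0.0005]
tab [342.1 229.7] 14 [ 0.4412 -0.0411] r 0.073 ang -0.001
button [ 0.59808379 -0.02314034] [ 0.59765522 -0.02551326  0.06      ]
[337.13793103 176.5       ] 58 [ 0.59908554 -0.02293286  0.06      ]
```

Request:
{"api": "drive_tool", "payload": {"moves": [[[2.0,-1.95,0],0,1],[[2.0,-1.95,0],0,1],[[2.0,-1.95,0],0,1],[[2.0,-1.95,0],0,1],[[2.0,-1.95,0],0,1],[[2.0,-1.95,0],0,1],[[2.0,-1.95,0],0,1],[[2.0,-1.95,0],0,1]], "grip_force": 10}}

```text
time_s: 1.57
position: [0.2841, -0.3155, 0.2246]
eef_rot: [[0.941, 0.338, 0.0], [0.338, -0.941, -0.0], [0.0, 0.0, -1.0]]
force: [0.9, 0.3, 0.5]
opening: 0.473
```

Request:
{"api": "drive_tool", "payload": {"moves": [[[2.0,-1.95,0],0,1],[[2.0,-1.95,0],0,1],[[2.0,-1.95,0],0,1],[[2.0,-1.95,0],0,1],[[2.0,-1.95,0],0,1],[[2.0,-1.95,0],0,1],[[2.0,-1.95,0],0,1],[[2.0,-1.95,0],0,1]]}}

```text
time_s: 2.23
position: [0.382, -0.1145, 0.2247]
eef_rot: [[0.941, 0.338, 0.001], [0.338, -0.941, -0.0], [0.0, 0.0, -1.0]]
force: [0.6, 0.1, 0.5]
opening: 0.007
```

Request:
{"api": "drive_tool", "payload": {"moves": [[[2.0,-1.95,0],0,1],[[2.0,-1.95,0],0,1],[[2.0,-1.95,0],0,1],[[2.0,-1.95,0],0,1],[[0,0,0],0.115,1],[[0,0,0],0.115,1],[[0,0,0],0,1],[[0,0,0],0,1]]}}

```text
time_s: 2.9
position: [0.4305, -0.0154, 0.2245]
eef_rot: [[0.993, 0.118, 0.0], [0.118, -0.993, 0.0], [0.0, -0.0, -1.0]]
force: [-0.4, 0.2, 0.2]
opening: 0.004
```

Run:
```python
from h import *
s=manip.state();print(s['time_s'],s['position'],s['eef_rot'],s['opening'],s['force'])
d=np.array([.4365,-.0094,.15])-s['position'];print('tool shift cm',s['eef_rot'].T@d*100)
im,_=manip.camera('top');cv2.imwrite('pics/t1.png',im[:,:,::-1])
im,_=manip.camera('side');cv2.imwrite('pics/s1.png',cv2.resize(im[100:260,230:430,::-1],None,fx=4,fy=3.75))
```

```text
2.9 [ 0.43050424 -0.01537059  0.22448045] [[ 9.93003886e-01  1.18081659e-01  6.92376175e-05]
 [ 1.18081658e-01 -9.93003888e-01  2.75408101e-05]
 [ 7.20052879e-05 -1.91724388e-05 -9.99999997e-01]] 0.004224710623565659 [-0.41242295  0.19024293  0.20259282]
tool shift cm [ 0.66534635 -0.52194057  7.44810264]
```

View pics/s1.png

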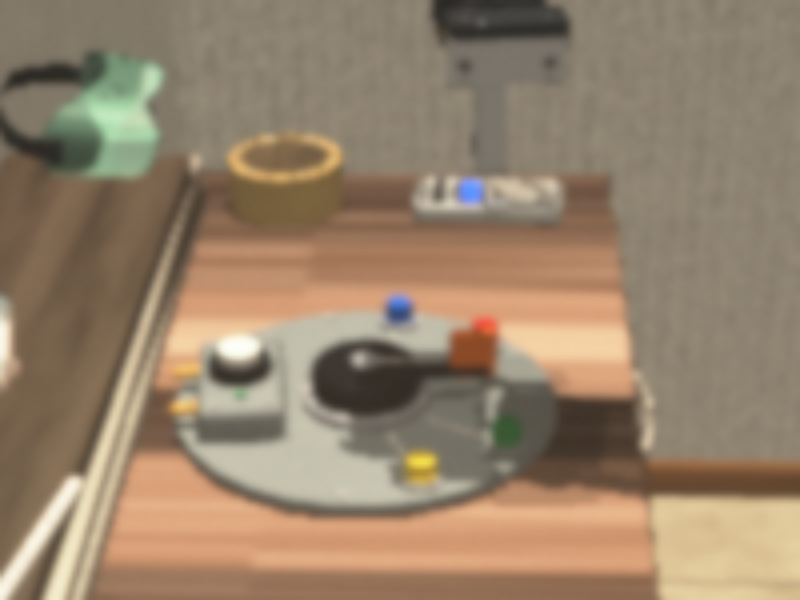

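View pics/t1.png

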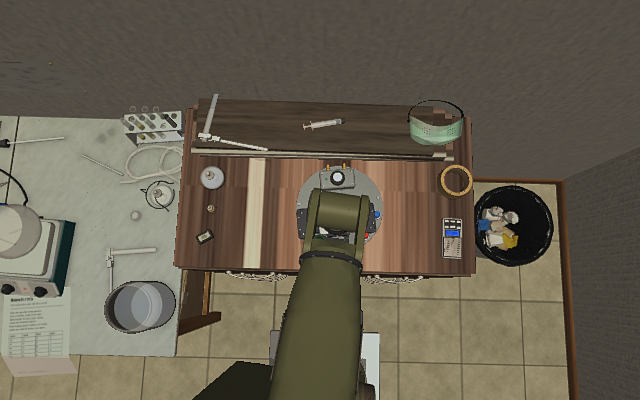

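Request:
{"api": "drive_tool", "payload": {"moves": [[[0.67,-0.52,2.5],0,1],[[0,0,3],0,1],[[0,0,3],0,1],[[0,0,2.5],0,1],[[0,0,1.5],0,1],[[0,0,0],0,1],[[0,0,0],0,1]]}}

```text
time_s: 3.58
position: [0.4365, -0.0097, 0.0996]
eef_rot: [[0.993, 0.116, -0.001], [0.116, -0.993, 0.0], [-0.001, -0.0, -1.0]]
force: [-0.3, -0.8, 0.0]
opening: 0.01
```

Run:
```python
from h import *
s=manip.state();print(s['time_s'],s['position'],s['force'])
im,_=manip.camera('side');cv2.imwrite('pics/s2.png',cv2.resize(im[100:260,230:430,::-1],None,fx=4,fy=3.75))
```

```text
3.5833 [ 0.43649755 -0.00965305  0.09956842] [-0.28068956 -0.82530956  0.01584314]
```

View pics/s2.png

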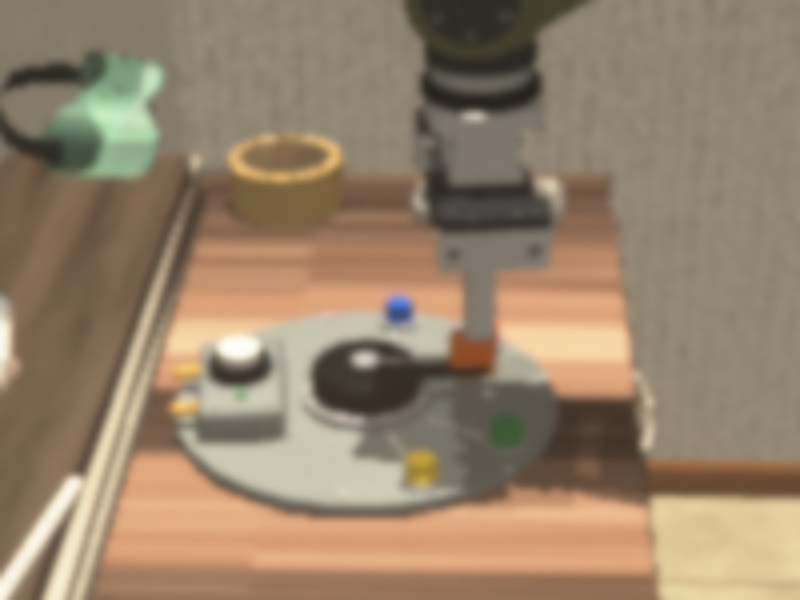

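Request:
{"api": "drive_tool", "payload": {"moves": [[[0,0,2],0,1],[[0,0,1.55],0,1],[[0,0,0],0,1],[[0,0.6,0],0,1],[[0,0.4,0],0,1],[[0,0.3,0],0,1],[[0,0,0],0,1]]}}

```text
time_s: 4.22
position: [0.4387, -0.0231, 0.0649]
eef_rot: [[0.993, 0.114, 0.002], [0.114, -0.993, -0.0], [0.002, 0.0, -1.0]]
force: [-0.1, -0.2, 0.2]
opening: 0.006
```

Request:
{"api": "drive_tool", "payload": {"moves": [[[-0.08,0.37,0],-0.05,1],[[-0.08,0.37,0],-0.05,1],[[-0.08,0.37,0],-0.05,1],[[-0.08,0.37,0],-0.05,1],[[-0.08,0.37,0],-0.05,1],[[-0.08,0.37,0],-0.05,1],[[0,0,0],0,1]]}}

```text
time_s: 4.8
position: [0.4389, -0.0454, 0.0644]
eef_rot: [[0.914, 0.405, 0.001], [0.405, -0.914, -0.0], [0.0, 0.0, -1.0]]
force: [0.1, -0.4, -0.3]
opening: 0.007
```

```bash
cat >> h.py <<'E'
AX=np.array([.5136,-.0328])
def rel():
    s=manip.state();v=s['eef_rot'][:2,:2].T@(s['position'][:2]-AX);R=s['eef_rot']
    print(s['time_s'],s['position'].round(4),'f',s['force'].round(1),'tcp rel axis in tool',v.round(4),'toolphi',np.arctan2(R[0,1],-R[1,1]).round(3))
E
python3 - <<'E'
from h import *
rel()
im,_=manip.camera('side');cv2.imwrite('pics/s3.png',cv2.resize(im[100:260,230:430,::-1],None,fx=4,fy=3.75))
E
```

```text
4.8 [ 0.4389 -0.0454  0.0644] f [ 0.1 -0.4 -0.3] tcp rel axis in tool [-0.0734 -0.0187] toolphi 0.417
```

View pics/s3.png

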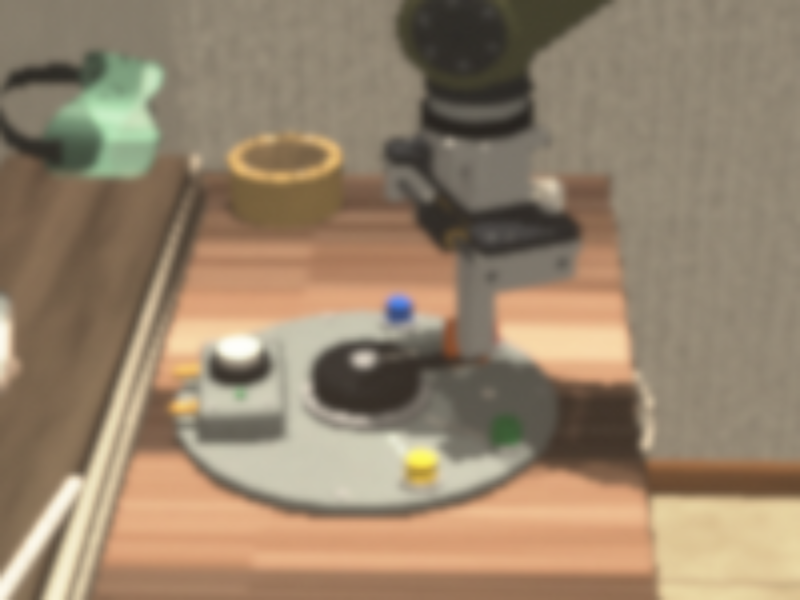

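Request:
{"api": "drive_tool", "payload": {"moves": [[[-0.08,0.37,0],-0.05,1],[[-0.08,0.37,0],-0.05,1],[[-0.08,0.37,0],-0.05,1],[[-0.08,0.37,0],-0.05,1],[[-0.08,0.37,0],-0.05,1],[[-0.08,0.37,0],-0.05,1],[[-0.08,0.37,0],-0.05,1],[[-0.08,0.37,0],-0.05,1]]}}

```text
time_s: 5.52
position: [0.4496, -0.0729, 0.0641]
eef_rot: [[0.686, 0.728, -0.001], [0.728, -0.686, 0.0], [-0.0, -0.001, -1.0]]
force: [-2.2, -0.3, 1.2]
opening: 0.006
```

Request:
{"api": "drive_tool", "payload": {"moves": [[[-0.08,0.37,0],-0.05,1],[[-0.08,0.37,0],-0.05,1],[[-0.08,0.37,0],-0.05,1],[[-0.08,0.37,0],-0.05,1],[[-0.08,0.37,0],-0.05,1],[[-0.08,0.37,0],-0.05,1],[[-0.08,0.37,0],-0.05,1],[[0,0,0],0,1]]}}

```text
time_s: 6.18
position: [0.468, -0.0924, 0.0641]
eef_rot: [[0.395, 0.919, 0.0], [0.919, -0.395, -0.0], [-0.0, 0.0, -1.0]]
force: [-0.2, -0.1, -0.2]
opening: 0.005
```

Run:
```python
from h import *
rel()
im,_=manip.camera('side');cv2.imwrite('pics/s4.png',cv2.resize(im[100:260,230:430,::-1],None,fx=4,fy=3.75))
im,_=manip.camera('top');cv2.imwrite('pics/t4.png',cv2.resize(im[155:260,280:400,::-1],None,fx=6,fy=5.7,interpolation=cv2.INTER_NEAREST))
```

```text
6.1833 [ 0.468  -0.0924  0.0641] f [-0.2 -0.1 -0.2] tcp rel axis in tool [-0.0727 -0.0184] toolphi 1.165
```

View pics/s4.png

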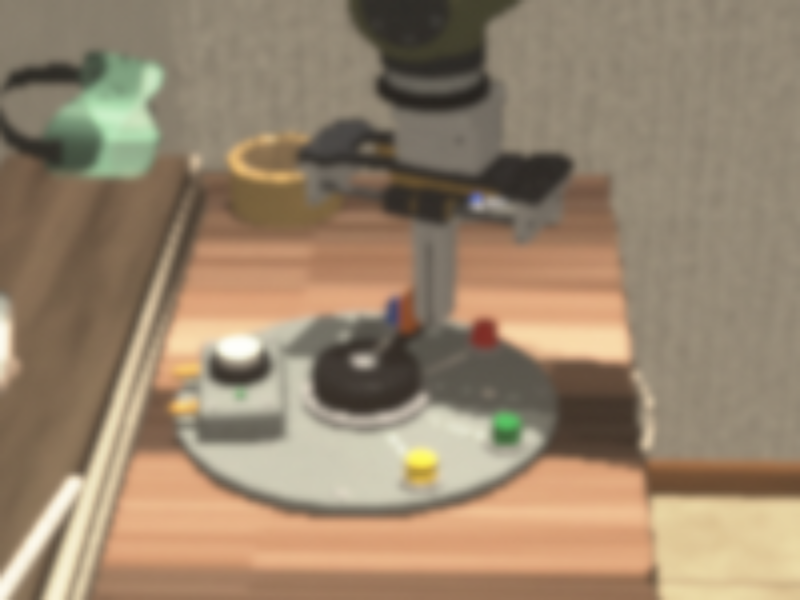

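View pics/t4.png

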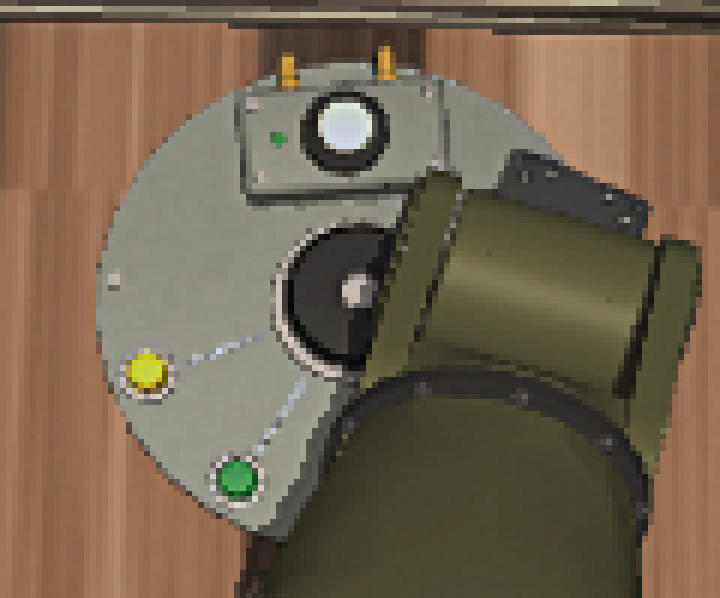

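Request:
{"api": "drive_tool", "payload": {"moves": [[[-0.08,0.33,0],-0.045,1],[[-0.08,0.33,0],-0.045,1],[[-0.08,0.33,0],-0.045,1],[[-0.08,0.33,0],-0.045,1],[[-0.08,0.33,0],-0.045,1],[[0,0,0],0,1],[[0,0,0],0,1]]}}

```text
time_s: 6.87
position: [0.4822, -0.101, 0.064]
eef_rot: [[0.183, 0.983, 0.0], [0.983, -0.183, -0.0], [-0.0, 0.0, -1.0]]
force: [-0.3, 0.4, 0.3]
opening: 0.006
```

Run:
```python
from h import *
rel()
```

```text
6.8667 [ 0.4822 -0.101   0.064 ] f [-0.3  0.4  0.3] tcp rel axis in tool [-0.0728 -0.0184] toolphi 1.387
```

Request:
{"api": "drive_tool", "payload": {"moves": [[[0,-0.8,0],0,1],[[0,-0.5,-1],0,1],[[0,0,-3],0,1],[[0,0,-3],0,1],[[0,0,-3],0,1],[[-2,-2,0],0,1],[[-2,-2,0],0,1],[[-2,-2,0],0,1]]}}

```text
time_s: 7.53
position: [0.3981, -0.147, 0.1641]
eef_rot: [[0.181, 0.984, 0.001], [0.984, -0.181, -0.0], [-0.0, 0.001, -1.0]]
force: [0.4, -0.7, 0.0]
opening: 0.004
```

Run:
```python
from h import *
rel()
im,_=manip.camera('side');cv2.imwrite('pics/s5.png',cv2.resize(im[100:260,230:430,::-1],None,fx=4,fy=3.75))
im,_=manip.camera('top');cv2.imwrite('pics/t5.png',cv2.resize(im[155:260,280:400,::-1],None,fx=6,fy=5.7,interpolation=cv2.INTER_NEAREST))
```

```text
7.5333 [ 0.3981 -0.147   0.1641] f [ 0.4 -0.7  0. ] tcp rel axis in tool [-0.1332 -0.0929] toolphi 1.389
```

View pics/s5.png

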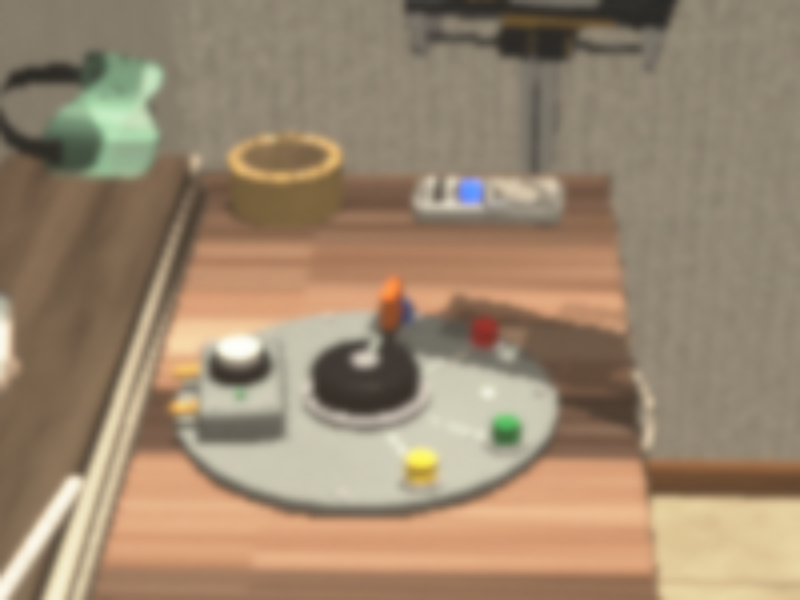

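View pics/t5.png

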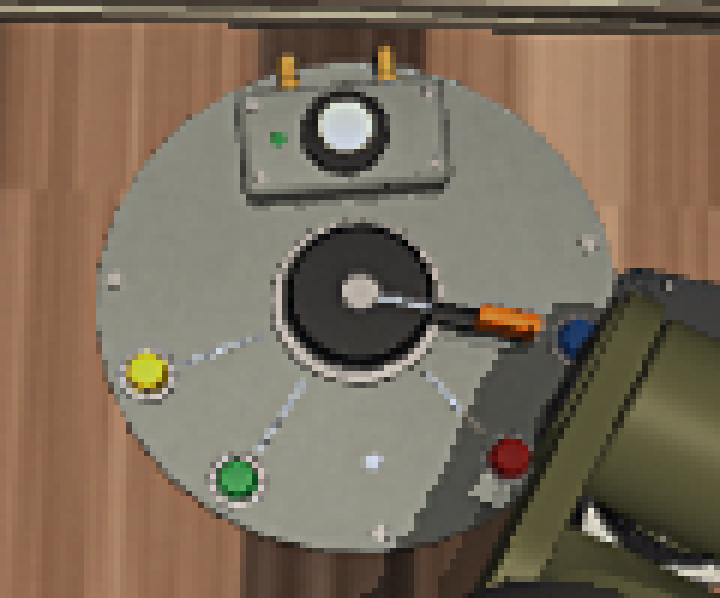

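Run:
```python
from h import *
im,_=manip.camera('top')
tabang(im,[.5136,-.0328,.1145])
m=hsvmask(im,(5,170,120),(16,255,255),(345,190,400,225));v,u=np.nonzero(m);print(list(zip(u,v)))
m=hsvmask(im,(5,170,170),(16,255,255),(345,190,400,225));c,a=cent(m);t=ray('top',*c,.068)[:2];print(t,np.arctan2(.0328*-1-t[1],.5136-t[0]))
s=manip.state();p=s['position']
print('to button tool cm',(s['eef_rot'].T@(np.array([.5985,-.023,.164])-p)*100).round(2))
```

```text
tab [365.  209.4] 12 [ 0.5023 -0.1061] r 0.0741 ang 1.304
[(np.int64(361), np.int64(208)), (np.int64(360), np.int64(209)), (np.int64(361), np.int64(209)), (np.int64(362), np.int64(209)), (np.int64(363), np.int64(209)), (np.int64(364), np.int64(209)), (np.int64(365), np.int64(209)), (np.int64(366), np.int64(209)), (np.int64(360), np.int64(210)), (np.int64(361), np.int64(210)), (np.int64(363), np.int64(210)), (np.int64(364), np.int64(210)), (np.int64(365), np.int64(210)), (np.int64(366), np.int64(210)), (np.int64(367), np.int64(210)), (np.int64(368), np.int64(210)), (np.int64(369), np.int64(210)), (np.int64(361), np.int64(211)), (np.int64(362), np.int64(211)), (np.int64(363), np.int64(211)), (np.int64(364), np.int64(211)), (np.int64(365), np.int64(211)), (np.int64(367), np.int64(211)), (np.int64(368), np.int64(211)), (np.int64(369), np.int64(211)), (np.int64(366), np.int64(212)), (np.int64(367), np.int64(212)), (np.int64(369), np.int64(212))]
[ 0.49927948 -0.10509629] 1.3752466570242798
to button tool cm [15.9  17.39  0.02]
```

Request:
{"api": "drive_tool", "payload": {"moves": [[[0,0,0],0.12,1],[[0,0,0],0.12,1],[[0,0,0],0.12,1],[[0,0,0],0.12,1],[[0,0,0],0.12,1],[[0,0,0],0.12,1],[[0,0,0],0.12,1],[[0,0,0],0.12,1]]}}

```text
time_s: 8.35
position: [0.4, -0.1463, 0.1638]
eef_rot: [[0.912, 0.411, 0.0], [0.411, -0.912, 0.0], [0.0, -0.0, -1.0]]
force: [-0.7, 0.8, -0.1]
opening: 0.008
```

Request:
{"api": "drive_tool", "payload": {"moves": [[[0,0,0],0.12,1],[[0,0,0],0.12,1],[[0,0,0],0.12,1],[[2.5,-1.5,0],0,1],[[2.5,-1.5,0],0,1],[[2.5,-1.5,0],0,1],[[2.5,-1.5,0],0,1],[[0,0,0],0,1]]}}

```text
time_s: 9.02
position: [0.4981, -0.0771, 0.1636]
eef_rot: [[0.997, 0.071, 0.001], [0.071, -0.997, 0.0], [0.001, -0.0, -1.0]]
force: [-0.6, 0.2, -0.4]
opening: 0.009
```

Run:
```python
from h import *
rel();s=manip.state();p=s['position']
print('to button tool cm',(s['eef_rot'].T@(np.array([.5985,-.023,.12])-p)*100).round(2), s['joint_positions'])
d=np.load('top_d.npy');P=cloud('top',d)
for u,v in [(338,145),(338,154),(338,157),(338,125),(338,162)]: print(u,v,P[v,u].round(3))
S=cloud('side',np.load('side_d.npy'))
# button top plane
for u,v in [(289,192),(290,193),(291,192),(288,193)]: print(S[v,u].round(4))
for u,v in [(336,176),(337,176),(337,177),(338,177)]: print(P[v,u].round(4))
```

```text
9.0167 [ 0.4981 -0.0771  0.1636] f [-0.6  0.2 -0.4] tcp rel axis in tool [-0.0187  0.0431] toolphi 0.071
to button tool cm [10.4  -4.68  4.37] [-1.29810606e+01  1.48108352e+01  9.87033401e+01  3.87732172e-02
  6.64426664e+01  7.29112042e+01]
338 145 [ 0.688 -0.022  0.085]
338 154 [ 0.666 -0.024  0.065]
338 157 [ 0.67  -0.025  0.021]
338 125 [ 0.749 -0.021  0.085]
338 162 [ 0.66  -0.026 -0.002]
[ 0.5987 -0.0248  0.0612]
[ 0.5953 -0.0191  0.0615]
[ 0.593  -0.0232  0.0623]
[ 0.6011 -0.0212  0.0602]
[ 0.6    -0.0195  0.0621]
[ 0.6006 -0.0225  0.0598]
[ 0.5975 -0.0226  0.0602]
[ 0.5972 -0.0255  0.0621]
```

Request:
{"api": "drive_tool", "payload": {"moves": [[[2.6,-1.17,0],0,1],[[2.6,-1.17,0],0,1],[[2.6,-1.17,0],0,1],[[2.6,-1.17,0],0,1],[[0,0,2.5],0,1],[[0,0,2.5],0,1],[[0,0,1.0],0,1],[[0,0,0],0,1]]}}

```text
time_s: 9.68
position: [0.5944, -0.0256, 0.1014]
eef_rot: [[0.998, 0.069, -0.005], [0.069, -0.998, 0.001], [-0.005, -0.001, -1.0]]
force: [0.4, -0.7, 0.5]
opening: 0.004
```

Run:
```python
from h import *
rel();s=manip.state();p=s['position']
print('to button tool cm',(s['eef_rot'].T@(np.array([.5985,-.023,.081])-p)*100).round(2))
im,_=manip.camera('side');cv2.imwrite('pics/s6.png',cv2.resize(im[100:260,230:430,::-1],None,fx=4,fy=3.75))
```

```text
9.6833 [ 0.5944 -0.0256  0.1014] f [ 0.4 -0.7  0.5] tcp rel axis in tool [ 0.0811 -0.0015] toolphi 0.07
to button tool cm [ 0.44 -0.23  2.04]
```

View pics/s6.png

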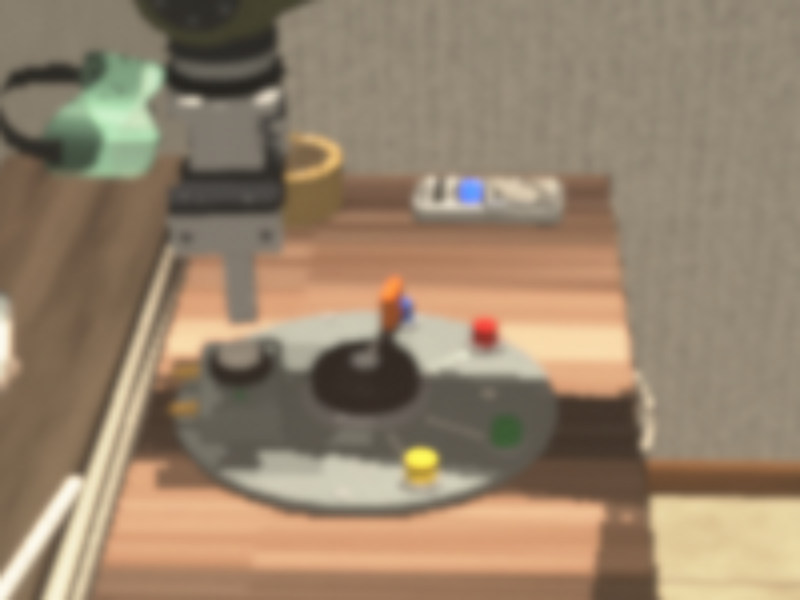

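Request:
{"api": "drive_tool", "payload": {"moves": [[[0.3,-0.23,0.9],0,1],[[0,0,0.7],0,1],[[0,0,0.3],0,1],[[0,0,0.3],0,1],[[0,0,0],0,1],[[0,0,0],0,1]]}}

```text
time_s: 10.23
position: [0.5985, -0.0237, 0.0823]
eef_rot: [[0.998, 0.07, 0.0], [0.07, -0.998, 0.0], [0.0, -0.0, -1.0]]
force: [-1.4, 0.6, 1.7]
opening: 0.007
```

Request:
{"api": "drive_tool", "payload": {"moves": [[[0,0,0.2],0,1],[[0,0,0.2],0,1],[[0,0,0],0,1]]}}

```text
time_s: 10.48
position: [0.5987, -0.0238, 0.078]
eef_rot: [[0.998, 0.07, 0.001], [0.07, -0.998, -0.0], [0.001, 0.0, -1.0]]
force: [-0.9, 0.2, 5.0]
opening: 0.004
```

Request:
{"api": "drive_tool", "payload": {"moves": [[[0,0,0.2],0,1],[[0,0,0],0,1],[[0,0,0],0,1]]}}

```text
time_s: 10.73
position: [0.5988, -0.0238, 0.0771]
eef_rot: [[0.998, 0.07, 0.001], [0.07, -0.998, -0.0], [0.001, 0.0, -1.0]]
force: [-4.1, 1.4, 14.3]
opening: 0.005
```

Request:
{"api": "drive_tool", "payload": {"moves": [[[0,0,0.1],0,1],[[0,0,0],0,1],[[0,0,0],0,1]]}}

```text
time_s: 10.98
position: [0.5989, -0.0238, 0.0769]
eef_rot: [[0.998, 0.07, 0.002], [0.07, -0.998, -0.0], [0.002, 0.0, -1.0]]
force: [-7.4, 0.7, 21.6]
opening: 0.006
```

Run:
```python
from h import *
rel()
im,_=manip.camera('side');cv2.imwrite('pics/s7.png',cv2.resize(im[150:220,250:350,::-1],None,fx=7,fy=7))
```

```text
10.9833 [ 0.5989 -0.0238  0.0769] f [-7.4  0.7 21.6] tcp rel axis in tool [ 0.0857 -0.003 ] toolphi 0.07
```

View pics/s7.png

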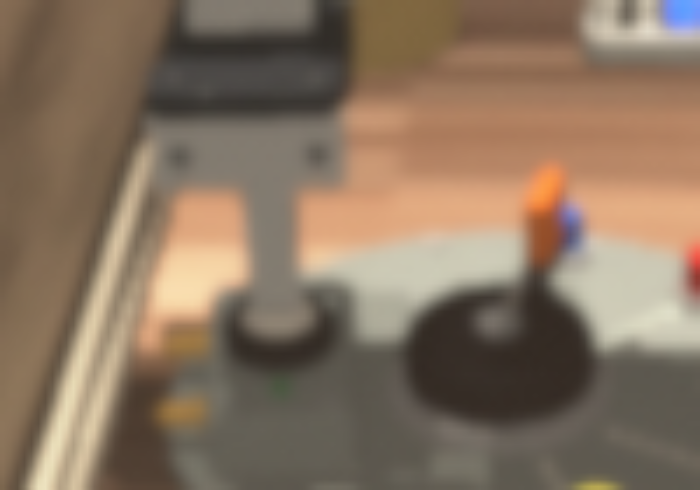

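The fingertips sit centred on the white button and have reached its hard stop. The force is 21 N and z is no longer changing. Next I'll release and retreat.

Request:
{"api": "drive_tool", "payload": {"moves": [[[0,0,-0.8],0,1],[[0,0,-2],0,1],[[0,0,-3],0,1],[[0,0,-3],0,1],[[0,0,-2],0,1],[[-3,2,0],0,1],[[-3,2,0],0,1],[[-3,2,0],0,1]]}}

```text
time_s: 11.7
position: [0.5116, -0.0903, 0.1827]
eef_rot: [[0.997, 0.071, -0.0], [0.071, -0.997, -0.0], [-0.0, 0.0, -1.0]]
force: [0.6, -0.5, -0.4]
opening: 0.004
```

Request:
{"api": "drive_tool", "payload": {"moves": [[[-3,3,0],0,1],[[-3,3,0],0,1],[[-2,3,0],0,1],[[0,3,0],0,1],[[0,3,0],0,1],[[0,3,0],0,1],[[0,0,0],0,1]]}}

```text
time_s: 12.28
position: [0.4462, -0.2778, 0.1826]
eef_rot: [[0.998, 0.067, -0.0], [0.067, -0.998, -0.001], [-0.0, 0.001, -1.0]]
force: [0.4, 0.2, 0.8]
opening: 0.006
```

Run:
```python
from h import *
rel()
im,d=manip.camera('top');cv2.imwrite('pics/t8.png',cv2.resize(im[155:260,280:400,::-1],None,fx=6,fy=5.7,interpolation=cv2.INTER_NEAREST))
try:
  p=fit(im)
except Exception as e: print(e)
tabang(im,[.5136,-.0328,.1145])
P=cloud('top',d);d0=np.load('top_d.npy');P0=cloud('top',d0)
print('button z',P[176:178,336:339,2].mean(),P0[176:178,336:339,2].mean())
```

```text
12.2833 [ 0.4462 -0.2778  0.1826] f [0.4 0.2 0.8] tcp rel axis in tool [-0.0835  0.24  ] toolphi 0.067
blue [376.4 213.6] 30 [ 0.4961 -0.1431]
red [364.9 234.5] 26 [ 0.4329 -0.11  ]
yellow [304.  219.4] 27 [0.4721 0.0709]
green [319.4 238.5] 30 [0.4172 0.0238]
pose [ 0.5137 -0.0328  0.1135] res [ 0.0001 -0.0004 -0.     -0.0003 -0.0004  0.0001  0.0003  0.0006]
tab [365.4 209.9] 15 [ 0.5008 -0.1073] r 0.0756 ang 1.287
button z 0.06194498147231812 0.06269227207268678
```

View pics/t8.png

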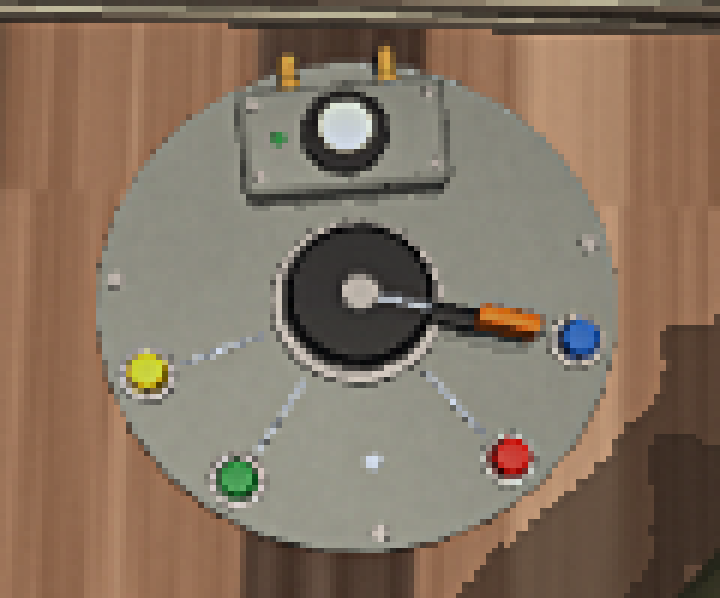

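The tab points at blue, the caps haven't moved, the button is out, and the arm is clear.

```bash
python3 -c "
from plant import manip
manip.job_done();print(manip.state()['time_s'])"
```

```text
the job is handed in; nothing more can be done
the job is handed in; nothing more can be done
```

The orange tab now points at the blue cap, and the white button was pressed fully in and has come back out. I pushed the tab round with closed fingertips from its +y side. I handed the job in at about 12.3 s; it reports no verdict.

- **Tab:** the last picture puts it at 1.29 rad, against 1.30 for blue. Readings varied by about 0.04 rad depending on the colour mask, well inside the 0.116 rad tolerance.
- **Button:** it reached its hard stop about 5–6 mm down. The force rose from 5 N to 21.6 N while the height barely changed. After release its top is within 1 mm of its starting height.
- **Caps:** all four are within about 0.5 mm of where they started.
- **Bystanders:** I did not measure these at the end. The arm's path stayed well away from them and nothing showed as moved in the pictures.
- **Arm:** it ended clear of everything, with forces at noise level.

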